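# Gauge the depth of a glass-blowing mould

## Robot

A 7-joint arm with a two-finger parallel gripper is mounted at the origin on the work surface. World frame = base frame: x ahead of the robot, y to its left, z up, the work surface at z = 0. Lengths are in m, angles in rad, forces in N, time in s.
With the tool pointing down it reaches from about 0.425 to 0.875 m from the base axis. Payload 4.7 kg.
Tool frame: the origin (TCP) lies midway between the tips of the shut fingers; the grasp point (between the pads) lies 19 mm behind it; z points along the fingers, y is the direction in which the jaws open and shut (so a half turn about z gives the same grasp; the last joint's range is limited). The gripper opens to 87 mm and grips with 3 to 60 N. Pads are 19 mm wide; open, the fingers measure 117 mm over their backs; the gripper's body (75 mm by 190 mm) begins 51 mm behind the grasp point.
Start: joints at [-1.175, 0.321, -0.07, 1.45, 0.023, 1.371, -0.057], TCP at [0.242, 0.603, 0.223] pointing down, gripper open.
Joint ranges: [-2.86, 2.86], [-0.3, 2.09], [-1.38, 1.24], [0.06, 2.45], [-1.56, 4.7], [0.09, 2.05], [-2.69, 2.69]. Speed limits (rad/s): [2.57, 2.57, 3.14, 3.14, 3.14, 3.14, 3.14].

## Interface

Orientations are given as a rotation vector (axis times angle).
In Python, from bench import * gives the robot as it stands. The module is installed in compiled form; this text tells all that it offers.
- The arm moves only by the tool play_rows, never from a script. Its argument "series" is one flat list of numbers, 7 for each row, row after row: the opening in per cent of the stroke, from 0 (shut) to 100 (fully open), then the shift along the tool's x, y, z in m, then the turn, a rotation vector about the tool's x, y, z in degrees. In form: [fingers, tx, ty, tz, rx, ry, rz, fingers, tx, ty, tz, rx, ry, rz, ...]. A call has 1 to 10 rows; each row is the pose to reach, as a shift and turn from the pose commanded when the call began, along the tool's axes at that moment; what a row does not reach only later rows make up. A row lasts 1/12 s, in which the tool goes at most 41.7 mm and 7.16 degrees, less where a joint would pass 70% of its speed; a pose out of reach is approached as far as the arm can. A call with a gripper value outside its range is refused whole. The fingers move at their own pace and stop on an object; "force" is the grip in N (left out, the last holds). Time passes only in rows, so rows that repeat a pose let the fingers close. It gives the time, the measured TCP pose, the force and the opening at its end, in the units of the state.
- get_state(): the state, without advancing time (a new reading comes with each control period).
- get_image(name): name is "side" or "top"; returns a dict with "frame" (420x560x3 uint8, red, green, blue), "fx", "fy", "cx", "cy" (pixels), "R" (3x3) and "t" (3): a world point X has camera coordinates R X + t. Camera axes: x right, y down, z forward; pixel columns grow to the right and rows downward; lengths in m; the calibration is good to about 2 mm. A picture is of the moment at which its call begins. There is no depth.
- close_job(): hands the job in, once; it reports no verdict.
The state is a dict: "time": time; "joint_positions": joint angles; "qd": joint speeds; "joint_torque": joint torques, N m; "position": TCP position; "tool_rot": TCP orientation; "ft_force": force on the tool from outside, world axes, zero at the start; "torque": the same for the moment, N m; "grip_width": opening from 0.0 (shut) to 1.0 (fully open).
Only numpy, scipy, OpenCV 4.12 (cv2) and the standard library are available. Lean on these libraries where they do the work, as an engineer would, in place of code of your own. Each camera call takes 0.05 s, during which the arm holds its last target.

## Task

Check how deep the round blow mould is: take the straight banded depth rod out of its wooden stand and lower it, without dropping it, into the bore of the round mould until it stands upright on the bottom, and let go of it. Then read how far the rod stands out by pushing the arm of the height gauge down until the top of the arm is level with the top of the rod, and leave it there.

Things in the scene. Friction and masses are not known exactly. Their poses are not given: they have to be found in the camera images.
- depth_rod: Straight bare aluminium rod, 26 mm across, 170 mm long, flat ends, dark rings, no head, under 0.35 kg. Origin: centre of its lower end; z up along it. Starts upright and loose in a hole (34 wide, 50 deep) of a fixed wooden stand 60 mm high, its top 180 mm above the bench. A hole 100 mm off has a bystander plunger with a 44 mm wooden ball on top (125 mm above the bench). The holes may be swapped.
- depth_rod_top (a point): Centre of the depth rod's top face, 170 mm from its lower end.
- round_mould: Round dark cast-iron mould fixed to the bench, 104 mm across, 100 mm high, with two side ears along its x axis (128 mm over them). Origin: centre of its underside; z up. Open upright bore in its top, 42 mm across, centred; its flat firm floor lies 55 to 85 mm below the rim, not known, so the rod stands out 85 to 115 mm. The square 100 mm mould near it is a bystander.
- gauge_pad (a point): Height gauge: fixed post 315 mm high with a dark arm that slides on it and stays where left (friction about 6 N). The arm points level, roughly to the robot, and ends in a round pad 36 mm across, 12 mm thick. This point: centre of the pad's top face, which is flush with the arm's top, 110 mm from the post; x axis to the post, z up. Starts 255 to 275 mm above the bench; goes down to 125 mm.
There are look-alikes about, which are no part of the job. Leave any blue look-alike of the depth_rod alone.

How it is judged:
By the outcome, as a careful person would: the job done as asked, in the order asked, and still so for the second after the job is handed in, with the robot touching nothing.
It also fails if it takes over 58 s, if anything falls off the work surface, if the arm or the gripper's body presses on something with over 40 N, if the wrist force passes 120 N, or if a joint passes its speed limit or range.

## Working session

There is one attempt and no reset: what is moved stays moved. The work goes in short steps, Python scripts to look and compute and a tool call to move; the robot and the scene stay as the last step left them, time stands still between calls to the robot, and variables do not carry over. Pictures are saved under pics/ and viewed, and the job is handed in when it is done.

Besides the shell and the picture viewer there is one more tool, called after "Call:" as name(argument=value, ...), one argument or row to a line, values as JSON. play_rows: Moves the arm, as the interface text tells. Its arguments: {"type":"object","properties":{"series":{"type":"array"},"force":{"type":"number"}},"required":["series"]}

```bash
mkdir -p pics
python3 - <<'E'
from bench import *
import cv2,pickle
print(get_state())
for n in("side","top"):
    d=get_image(n); cv2.imwrite(f"pics/{n}0.png",d["frame"][:,:,::-1]); pickle.dump(d,open(f"{n}0.pkl","wb"))
    print(n,d["fx"],d["fy"],d["cx"],d["cy"],d["R"],d["t"])
E
```

```text
{'time': 0.0, 'joint_positions': array([-1.17489671,  0.32181217, -0.07007189,  1.45165032,  0.0226215 ,
        1.37079228, -0.05693457]), 'qd': array([-0.00080249, -0.00033284, -0.00054788,  0.00102855,  0.00197372,
       -0.00127731,  0.00147753]), 'joint_torque': array([-3.97082840e-04, -4.91283417e+01, -4.04274585e-01, -3.12532425e+01,
       -6.41271682e-02,  4.35580546e-02,  1.81340756e-04]), 'position': array([0.2420436 , 0.60267111, 0.22148083]), 'tool_rot': array([-5.96067764e-01, -3.08428632e+00,  2.92253579e-03]), 'ft_force': array([ 0.13810919,  0.02119451, -0.13526896]), 'torque': array([-0.0239039 , -0.03383948, -0.01929391]), 'grip_width': 1.0001247785618623}
side 383.4563553820031 383.4563553820031 283.43016729688236 207.67989571395088 [[ 0.96934798 -0.24530126  0.01384881]
 [-0.14799509 -0.62796184 -0.76404279]
 [ 0.19611718  0.73857378 -0.64501692]] [-0.49168036  0.18637203  0.92567202]
top 384.89859574848856 384.89859574848856 281.93961304370487 208.3174371294378 [[ 0.00394323 -0.99998394 -0.00406962]
 [-0.99245056 -0.00341459 -0.12259782]
 [ 0.12258196  0.00452233 -0.99244809]] [-0.02909106  0.53867642  1.00862887]
```

View pics/side0.png

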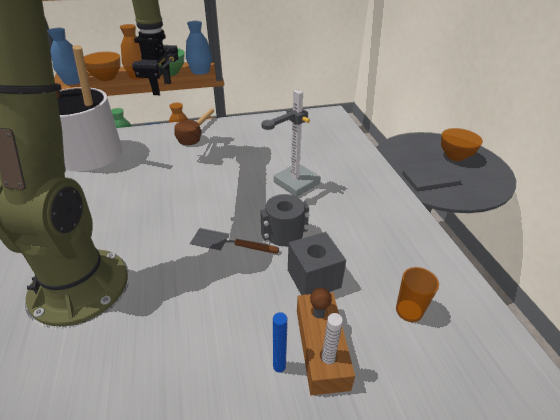

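View pics/top0.png

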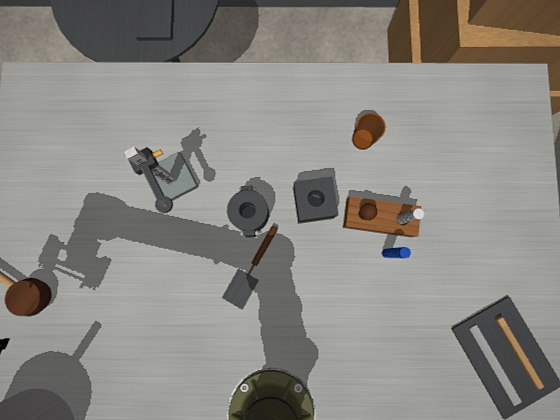

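Side view: rod at (334,320)→(330,362) in the stand, blue look-alike at (280,340), round mould at (285,205), gauge pad at (268,125). Top view: rod top about (418,214), mould bore (248,211), pad (164,205). I'll zoom in.

Run:
```python
import cv2,pickle,numpy as np
def crop(n,x0,y0,w,h,s):
    f=pickle.load(open(n+"0.pkl","rb"))["frame"][y0:y0+h,x0:x0+w,::-1]
    return cv2.resize(f,None,fx=s,fy=s,interpolation=cv2.INTER_CUBIC)
a=crop("side",250,80,100,75,4);b=crop("side",290,290,100,75,4)
c=crop("side",245,185,100,75,4);
cv2.imwrite("pics/z_side.png",np.vstack([np.hstack([a,b]),np.hstack([c,c*0])]))
a=crop("top",120,140,100,75,4);b=crop("top",340,180,100,75,4);c=crop("top",215,175,100,75,4)
cv2.imwrite("pics/z_top.png",np.vstack([np.hstack([a,b]),np.hstack([c,c*0])]))
```

```text
(no output)
```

View pics/z_side.png

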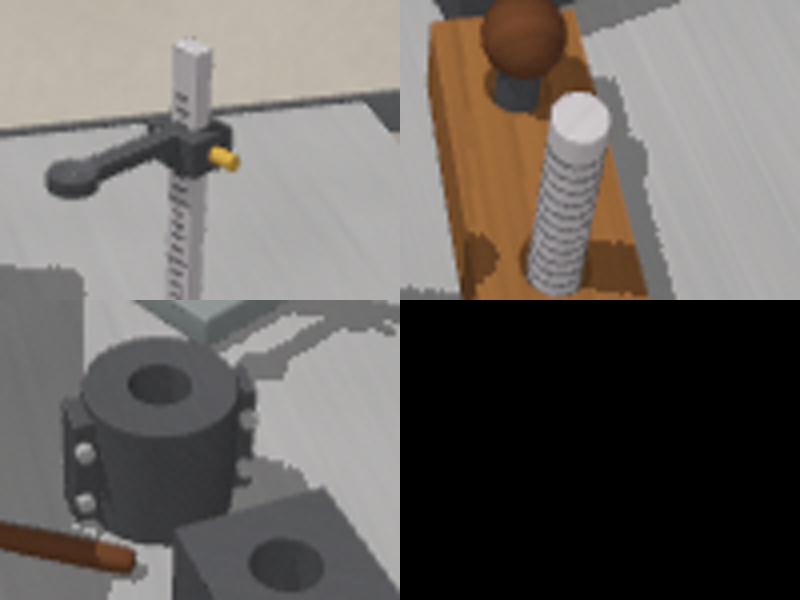

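View pics/z_top.png

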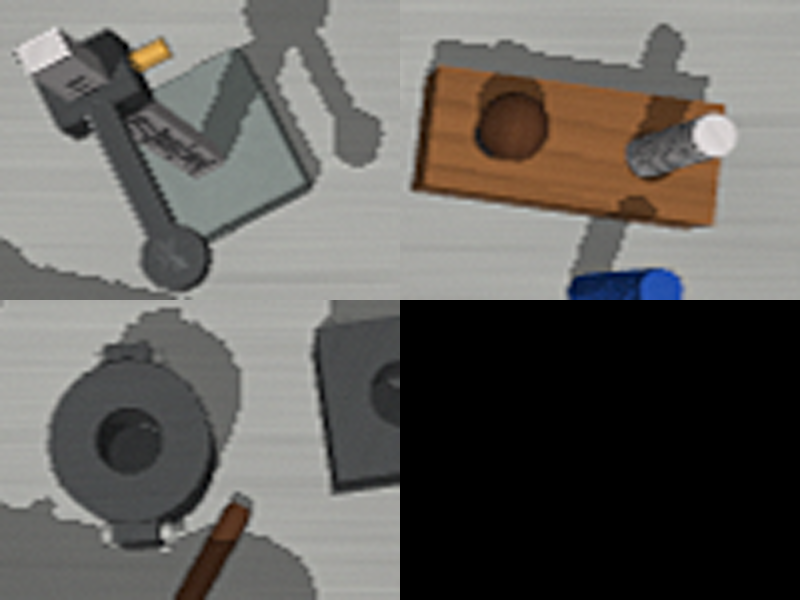

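```bash
cat > h.py <<'E'
import numpy as np,pickle,cv2
from scipy.optimize import least_squares
C={n:pickle.load(open(n+"0.pkl","rb")) for n in("side","top")}
def proj(n,X):
    d=C[n];c=d["R"]@np.asarray(X,float)+d["t"];return np.array([d["fx"]*c[0]/c[2]+d["cx"],d["fy"]*c[1]/c[2]+d["cy"]])
def atz(n,p,z):
    d=C[n];r=d["R"].T@np.array([(p[0]-d["cx"])/d["fx"],(p[1]-d["cy"])/d["fy"],1]);o=-d["R"].T@d["t"]
    return o+r*(z-o[2])/r[2]
def tri(ps,pt):
    s=least_squares(lambda X:np.r_[proj("side",X)-ps,proj("top",X)-pt],[.5,0,.1]);return s.x,np.abs(s.fun).max()
E
python3 - <<'E'
from h import *
np.set_printoptions(precision=4,suppress=True)
P={"rod":((334.9,319.2),(418.4,213.4),.18),"bore":((284.6,205.9),(247.1,209.7),.1),"pad":((267.9,123.4),(163.6,203.9),.265),
"ball":((290+(523-400)/4,290+36/4),(340+(512-400)/4,180+126/4),.103)}
for k,(s,t,z) in P.items(): print(k,*tri(s,t),atz("side",s,z),atz("top",t,z))
# rod at stand top
s=(290+(556-400)/4-.4,290+285/4-.4);t=(340+(648-400)/4-.4,180+158/4-.4)
print("rodbase",tri(s,t),atz("side",s,.06),atz("top",t,.06))
# post top
print("post",tri((250+193/4-.4,80+42/4-.4),(120+44/4-.4,140+49/4-.4)))
for n,p in(("moulds ear1",(215+127/4-.4,175+52/4)),("ear2",(215+135/4-.4,175+240/4))): print(n,atz("top",p,.09))
for p in((436,68),(413,189),(715,226),(725,105)): print(atz("top",(340+(p[0]-400)/4-.4,180+p[1]/4-.4),.06))
E
```

```text
rod [ 0.5091 -0.344   0.1783] 0.4206967256529026 [ 0.508 -0.345  0.18 ] [ 0.5099 -0.3437  0.18  ]
bore [0.5258 0.0611 0.0982] 0.471833429326864 [0.5239 0.0591 0.1   ] [0.5267 0.0608 0.1   ]
pad [0.519  0.2242 0.2552] 0.5866896413377845 [0.5135 0.206  0.265 ] [0.5186 0.221  0.265 ]
ball [ 0.5228 -0.2448  0.0999] 0.1663423426176962 [ 0.5215 -0.2469  0.103 ] [ 0.5228 -0.2442  0.103 ]
rodbase (array([ 0.5093, -0.3467,  0.0421]), np.float64(0.1548091428311409)) [ 0.5044 -0.3553  0.06  ] [ 0.508  -0.3413  0.06  ]
post (array([0.615 , 0.2748, 0.3183]), np.float64(0.8229387835198736))
moulds ear1 [0.5842 0.0645 0.09  ]
ear2 [0.4633 0.0576 0.09  ]
[ 0.5673 -0.2034  0.06  ]
[ 0.4871 -0.1869  0.06  ]
[ 0.4636 -0.3834  0.06  ]
[ 0.5433 -0.3931  0.06  ]
```

```bash
cat >> h.py <<'E'
from scipy.spatial.transform import Rotation as Ro
def rows(st,wps):
    # wps: (pos, yaw_of_tool_y_deg) -> tool-frame shift & rotvec from current pose
    R0=Ro.from_rotvec(st["tool_rot"]);p0=st["position"]
    for p,yaw in wps:
        a=np.deg2rad(yaw);y=np.array([np.cos(a),np.sin(a),0]);z=np.array([0,0,-1.]);x=np.cross(y,z)
        Rt=Ro.from_matrix(np.c_[x,y,z]);d=R0.inv().apply(np.array(p)-p0)
        print("to",p,yaw,"shift",np.round(d,4),"rot",np.round((R0.inv()*Rt).as_rotvec(degrees=True),2))
E
python3 - <<'E'
from h import *;from bench import *
s=get_state();print(Ro.from_rotvec(s["tool_rot"]).as_matrix().round(3))
print("blue",tri((280,319),(404.5,251)), tri((278.7,340),(396,252)))
rows(s,[((.242,.603,.40),68),((.36,.36,.42),68),((.5,.15,.42),68),((.509,-.344,.40),68)])
E
```

```text
[[-0.928  0.373 -0.001]
 [ 0.373  0.928 -0.002]
 [-0.    -0.002 -1.   ]]
blue (array([ 0.42098022, -0.31279647,  0.16469008]), np.float64(1.058026152171351)) (array([ 0.41917699, -0.31254149,  0.09712997]), np.float64(1.048787199395008))
to (0.242, 0.603, 0.4) 68 shift [ 2.000e-04 -1.000e-04 -1.784e-01] rot [-0.1   0.01  0.12]
to (0.36, 0.36, 0.42) 68 shift [-0.1999 -0.1816 -0.1981] rot [-0.1   0.01  0.12]
to (0.5, 0.15, 0.42) 68 shift [-0.4081 -0.3243 -0.1978] rot [-0.1   0.01  0.12]
to (0.509, -0.344, 0.4) 68 shift [-0.6005 -0.7794 -0.177 ] rot [-0.1   0.01  0.12]
```

Call:
play_rows(
  series=[60,0,0,-0.04,0,0,0,60,0,0,-0.08,0,0,0,60,0,0,-0.12,0,0,0,60,0,0,-0.16,0,0,0,60,0,0,-0.19,0,0,0,60,-0.03,-0.026,-0.2,0,0,0,60,-0.06,-0.053,-0.2,0,0,0,60,-0.09,-0.08,-0.2,0,0,0,60,-0.12,-0.107,-0.2,0,0,0,60,-0.15,-0.134,-0.2,0,0,0],
  force=30,
)

```text
time: 0.93
position: [0.332, 0.421, 0.4221]
tool_rot: [-0.596, -3.084, 0.001]
ft_force: [1.2, 0.2, 0.2]
grip_width: 0.603
```

Run:
```python
from h import *;from bench import *
s=get_state();print(s["joint_positions"].round(2),s["position"],s["ft_force"],s["grip_width"])
rows(s,[((.5,.15,.42),68),((.509,-.344,.40),68)])
```

```text
[-0.98  0.06  0.03  1.37 -0.    1.72  0.24] [0.33198368 0.42102313 0.42214577] [1.23354215 0.22196797 0.19111392] 0.6026335365525897
to (0.5, 0.15, 0.42) 68 shift [-0.2569 -0.189   0.0022] rot [-0.03 -0.01  0.14]
to (0.509, -0.344, 0.4) 68 shift [-0.4492 -0.6441  0.0224] rot [-0.03 -0.01  0.14]
```

Call:
play_rows(
  series=[60,-0.03,-0.022,0,0,0,0,60,-0.06,-0.044,0,0,0,0,60,-0.09,-0.066,0,0,0,0,60,-0.12,-0.088,0,0,0,0,60,-0.15,-0.11,0,0,0,0,60,-0.18,-0.132,0,0,0,0,60,-0.21,-0.155,0,0,0,0,60,-0.24,-0.177,0,0,0,0,60,-0.255,-0.21,0,0,0,0,60,-0.27,-0.245,0,0,0,0],
)

```text
time: 1.77
position: [0.4911, 0.0936, 0.4215]
tool_rot: [-0.596, -3.083, 0.002]
ft_force: [0.5, -0.5, -0.4]
grip_width: 0.605
```

Run:
```python
from h import *;from bench import *
s=get_state();print(s["joint_positions"].round(2),s["position"],s["ft_force"],s["grip_width"])
rows(s,[((.509,-.344,.30),68),((.509,-.344,.24),75)])
```

```text
[-0.63 -0.03  0.38  1.46  0.01  1.72  0.94] [0.49109617 0.09355432 0.42147374] [ 0.49406993 -0.502624   -0.4494209 ] 0.6049908088373596
to (0.509, -0.344, 0.3) 68 shift [-0.1798 -0.3992  0.1219] rot [-0.08 -0.06  0.13]
to (0.509, -0.344, 0.24) 75 shift [-0.1798 -0.3991  0.1819] rot [-0.08 -0.07 -6.87]
```

Call:
play_rows(
  series=[60,-0.017,-0.038,0,0,0,0,60,-0.034,-0.076,0,0,0,0,60,-0.051,-0.114,0,0,0,0,60,-0.068,-0.152,0,0,0,0,60,-0.085,-0.19,0,0,0,0,60,-0.102,-0.228,0.01,0,0,0,60,-0.12,-0.266,0.03,0,0,0,60,-0.14,-0.304,0.05,0,0,0,60,-0.158,-0.342,0.07,0,0,0,60,-0.171,-0.375,0.09,0,0,0],
)

```text
time: 2.6
position: [0.5096, -0.3046, 0.3392]
tool_rot: [0.595, 3.084, 0.0]
ft_force: [0.3, 0.5, -0.5]
grip_width: 0.598
```

Run:
```python
from h import *;from bench import *
s=get_state();print(s["joint_positions"].round(2),s["position"],s["ft_force"],s["grip_width"])
rows(s,[((.509,-.344,.24),68),((.509,-.344,.24),75)])
```

```text
[-0.17  0.21  0.8   1.43 -0.15  1.57  1.81] [ 0.50958811 -0.30463976  0.33920826] [ 0.29399742  0.50081487 -0.47351766] 0.5984591703639692
to (0.509, -0.344, 0.24) 68 shift [-0.014  -0.0368  0.0992] rot [0.02 0.05 0.16]
to (0.509, -0.344, 0.24) 75 shift [-0.014  -0.0368  0.0992] rot [ 0.02  0.05 -6.84]
```

Call:
play_rows(
  series=[60,-0.007,-0.018,0.03,0,0,0,60,-0.014,-0.037,0.06,0,0,0,60,-0.014,-0.037,0.1,0,0,0,60,-0.014,-0.037,0.12,0,0,0,60,-0.014,-0.037,0.12,0,0,0],
)

```text
time: 3.02
position: [0.5058, -0.3406, 0.2141]
tool_rot: [-0.596, -3.075, -0.004]
ft_force: [-1.1, 0.8, 0.1]
grip_width: 0.601
```

```bash
cat > look.py <<'E'
import sys,cv2,numpy as np
from h import *;from bench import *
tag=sys.argv[1];bx=list(map(int,sys.argv[2:6]));bt=list(map(int,sys.argv[6:10]))
np.set_printoptions(precision=4,suppress=True)
im=[]
for n,b in(("side",bx),("top",bt)):
    d=get_image(n);pickle.dump(d,open(f"{n}_{tag}.pkl","wb"));x,y,w,h=b
    im.append(cv2.resize(d["frame"][y:y+h,x:x+w,::-1],(400,600*0+int(400*h/w)),interpolation=cv2.INTER_CUBIC))
H=max(i.shape[0] for i in im)
im=[cv2.copyMakeBorder(i,0,H-i.shape[0],0,0,cv2.BORDER_CONSTANT) for i in im]
cv2.imwrite(f"pics/{tag}.png",np.hstack(im))
s=get_state();print(s["time"],s["joint_positions"].round(2),s["position"],s["tool_rot"],s["ft_force"],s["grip_width"])
print("tcp px",proj("side",s["position"]),proj("top",s["position"]))
E
python3 look.py a 250 200 133 150 330 130 133 150
```

```text
3.1167 [-0.1   0.3   0.8   1.58 -0.22  1.36  1.91] [ 0.5086 -0.3422  0.2198] [-0.5954 -3.0834 -0.0003] [ 0.7434 -0.3447 -0.3376] 0.5961081764111761
tcp px [337.1305 303.7224] [424.008  211.9773]
```

View pics/a.png

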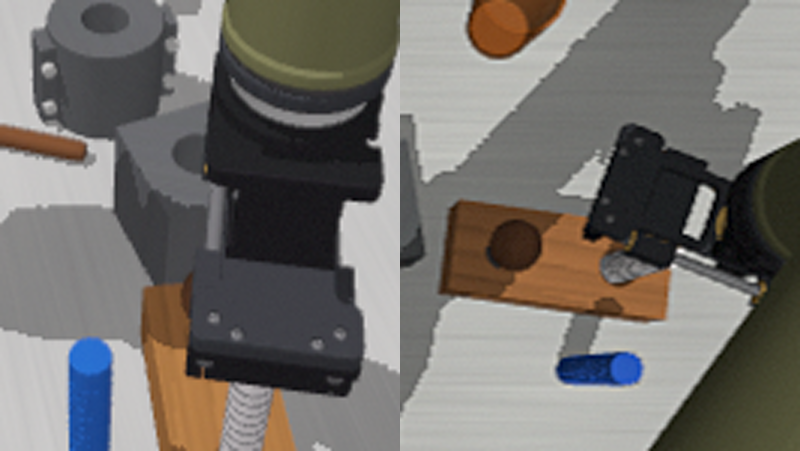

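The rod lies between the open fingers (side picture rod top around (335,320)). The TCP is above it, so I'm descending.

Call:
play_rows(
  series=[60,0,-0.001,0.02,0,0,0,60,0,-0.001,0.04,0,0,0,60,0,-0.001,0.06,0,0,0,60,0,-0.001,0.08,0,0,0,60,0,-0.001,0.094,0,0,0,60,0,-0.001,0.094,0,0,0,60,0,-0.001,0.094,0,0,0],
)

```text
time: 3.7
position: [0.5091, -0.3436, 0.1271]
tool_rot: [0.595, 3.084, -0.001]
ft_force: [-1.0, 1.7, -0.2]
grip_width: 0.602
```

```bash
python3 look.py b 250 200 133 150 330 130 133 150
```

```text
3.8 [-0.07  0.38  0.77  1.69 -0.28  1.19  1.96] [ 0.5095 -0.3442  0.128 ] [ 0.595   3.0817 -0.0013] [0.0387 0.0656 0.1128] 0.6006044531384959
tcp px [332.6493 335.3435] [411.2214 215.871 ]
```

View pics/b.png

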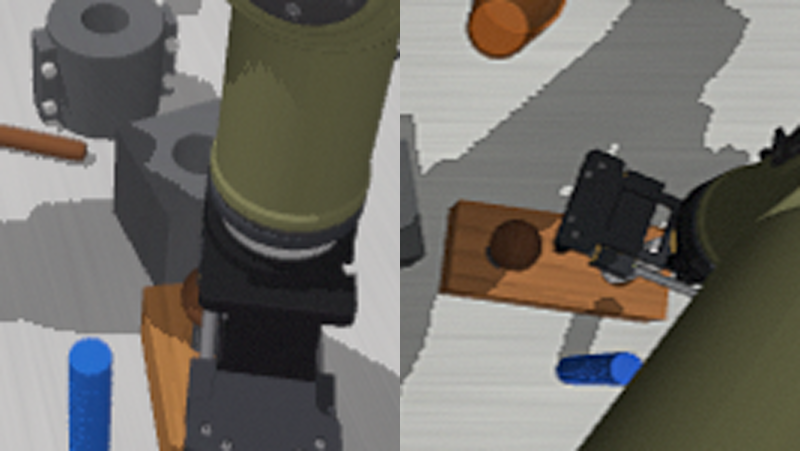

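Call:
play_rows(
  series=[0,0,0,0,0,0,0,0,0,0,0,0,0,0,0,0,0,0,0,0,0,0,0,0,0,0,0,0,0,0,0,0,0,0,0,0,0,0,0,0,0,0,0,0,0,0,0,0,0,0,0,0,0,0,0,0],
  force=35,
)

```text
time: 4.47
position: [0.5086, -0.3432, 0.1261]
tool_rot: [0.596, 3.084, 0.001]
ft_force: [0.3, 0.6, 1.3]
grip_width: 0.293
```

```bash
python3 look.py c 250 200 133 150 330 130 133 150
```

```text
4.5667 [-0.07  0.38  0.77  1.69 -0.28  1.19  1.96] [ 0.5086 -0.3432  0.1261] [0.5956 3.0842 0.0007] [-0.0811  0.2348  2.0515] 0.294222763415766
tcp px [331.897  335.5439] [410.5901 216.3107]
```

Call:
play_rows(
  series=[0,0,0,-0.01,0,0,0,0,0,0,-0.025,0,0,0,0,0,0,-0.045,0,0,0,0,0,0,-0.065,0,0,0,0,0,0,-0.085,0,0,0,0,0,0,-0.105,0,0,0,0,0,0,-0.125,0,0,0,0,0,0,-0.145,0,0,0,0,0,0,-0.165,0,0,0,0,0,0,-0.175,0,0,0],
)

```text
time: 5.4
position: [0.5084, -0.3443, 0.3035]
tool_rot: [0.597, 3.082, -0.002]
ft_force: [0.3, -1.0, -2.5]
grip_width: 0.291
```

```bash
python3 look.py d 250 200 133 150 330 130 133 150
python3 - <<'E'
from h import *;from bench import *
rows(get_state(),[((.525,.061,.30),68),((.525,.061,.30),45)])
E
```

```text
5.5 [-0.1   0.27  0.81  1.45 -0.2   1.51  1.9 ] [ 0.5087 -0.3444  0.3027] [ 0.5964  3.0816 -0.002 ] [-0.4894 -0.2522 -2.9758] 0.2895623231510183
tcp px [343.4089 271.6774] [440.138  207.2755]
to (0.525, 0.061, 0.3) 68 shift [0.1361 0.3822 0.002 ] rot [-0.04  0.17  0.09]
to (0.525, 0.061, 0.3) 45 shift [0.1361 0.3822 0.002 ] rot [-1.000e-02  1.800e-01  2.309e+01]
```

View pics/d.png

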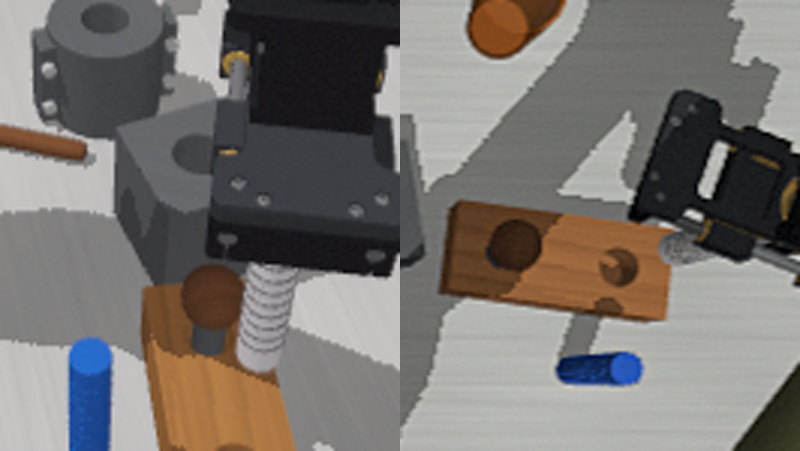

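Rod is lifted out of the stand, its hole empty at crop (618,262). Carrying it to the mould.

Call:
play_rows(
  series=[0,0.004,0.012,0,0,0,1,0,0.012,0.035,0,0,0,3,0,0.023,0.065,0,0,0,5,0,0.034,0.095,0,0,0,7,0,0.045,0.125,0,0,0,9,0,0.055,0.155,0,0,0,11,0,0.066,0.185,0,0,0,13,0,0.077,0.215,0,0,0,15,0,0.087,0.245,0,0,0,17,0,0.098,0.275,0,0,0,19],
)

```text
time: 6.33
position: [0.5189, -0.0503, 0.2993]
tool_rot: [-1.099, -2.941, 0.002]
ft_force: [-0.3, 0.5, -3.0]
grip_width: 0.287
```

Run:
```python
from h import *;from bench import *
s=get_state();print(s["joint_positions"].round(2),s["position"],s["ft_force"],s["grip_width"])
rows(s,[((.525,.061,.30),45)])
```

```text
[-0.56  0.01  0.61  1.66 -0.    1.48  0.91] [ 0.51885586 -0.05025759  0.29927879] [-0.25185723  0.4507264  -3.04035191] 0.28667435407073266
to (0.525, 0.061, 0.3) 45 shift [ 0.0683  0.088  -0.0008] rot [-0.1  -0.08  4.02]
```

Call:
play_rows(
  series=[0,0.018,0.023,0,0,0,2,0,0.036,0.046,0,0,0,4,0,0.052,0.067,0,0,0,4,0,0.064,0.082,0,0,0,4,0,0.068,0.088,0,0,0,4,0,0.068,0.088,0,0,0,4,0,0.068,0.088,0,0,0,4],
)

```text
time: 6.92
position: [0.5257, 0.0578, 0.3]
tool_rot: [-1.2, -2.903, 0.004]
ft_force: [-0.0, -0.4, -3.4]
grip_width: 0.294
```

```bash
python3 look.py e 230 130 133 150 190 130 133 150
python3 - <<'E'
from h import *;from bench import *
rows(get_state(),[((.525,.061,.25),45)])
E
```

```text
7.0167 [-0.66  0.03  0.51  1.64 -0.01  1.48  0.64] [0.526  0.0568 0.3007] [ 1.2038  2.9018 -0.0017] [ 0.4931 -0.3502 -2.4378] 0.29009488179298115
tcp px [287.1117 139.0806] [239.6977 198.185 ]
to (0.525, 0.061, 0.25) 45 shift [0.0037 0.0023 0.0507] rot [-0.06  0.03 -0.06]
```

View pics/e.png

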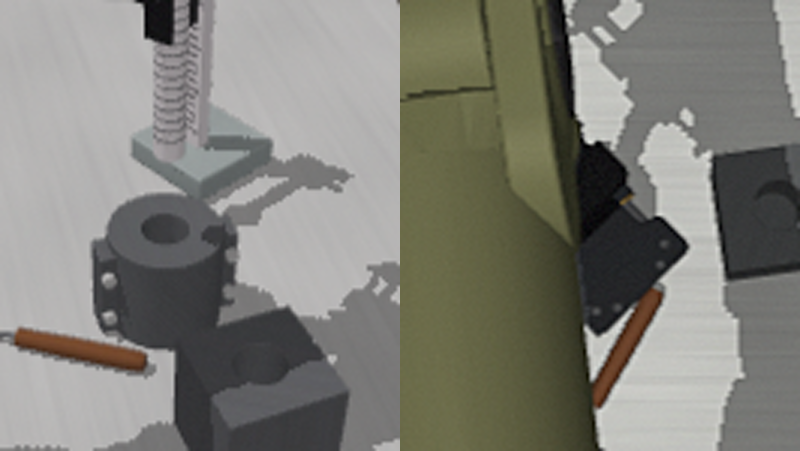

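Run:
```python
from h import *
np.set_printoptions(precision=4,suppress=True)
# rod bottom centre expected if held vertical at the TCP; and at current grip: base = tcp-0.116
for z in (.185,.22,.27): print(z,(proj("side",(.526,.0568,z))-[230,130])*400/133)
d=pickle.load(open("side_e.pkl","rb"))["frame"]
f=cv2.resize(d[80:230,225:345,::-1],None,fx=5,fy=5,interpolation=cv2.INTER_CUBIC);cv2.imwrite("pics/e2.png",f[:,:])
print([ (proj("side",(.526,.0568,z))-[225,80])*5 for z in (.185,.22,.25)])
```

```text
0.185 [168.9655 150.6078]
0.22 [169.7684 115.3891]
0.27 [170.9855  62.0002]
[array([305.9052, 500.3855]), array([307.2399, 441.8344]), array([308.4368, 389.3344])]
```

View pics/e2.png

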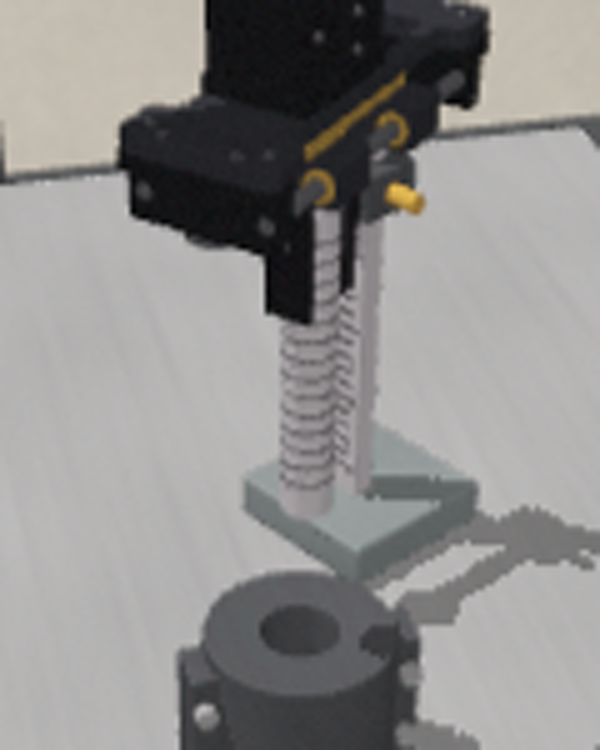

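The rod hangs vertical, its bottom at crop (306,503) against a prediction of (306,500). The bore centre is at crop (300,630). Lowering to just above the rim.

Call:
play_rows(
  series=[0,0.001,0.001,0.02,0,0,0,0,0.002,0.0015,0.04,0,0,0,0,0.003,0.0015,0.06,0,0,0,0,0.003,0.0015,0.075,0,0,0,0,0.003,0.0015,0.08,0,0,0,0,0.003,0.0015,0.08,0,0,0],
)

```text
time: 7.52
position: [0.5242, 0.0608, 0.2198]
tool_rot: [-1.202, -2.901, 0.003]
ft_force: [-0.8, 0.4, -2.3]
grip_width: 0.29
```

```bash
python3 look.py f 225 120 120 135 190 130 133 150
python3 - <<'E'
from h import *;from bench import *
rows(get_state(),[((.525,.060,.2),45)])
E
```

```text
7.6167 [-0.65  0.06  0.51  1.77 -0.03  1.32  0.65] [0.5256 0.0616 0.2219] [1.2009 2.9018 0.0011] [ 0.6066 -0.1239 -2.842 ] 0.29009769353967335
tcp px [285.793  166.6616] [241.5618 203.6581]
to (0.525, 0.06, 0.2) 45 shift [-0.0007 -0.0015  0.0219] rot [0.06 0.05 0.04]
```

View pics/f.png

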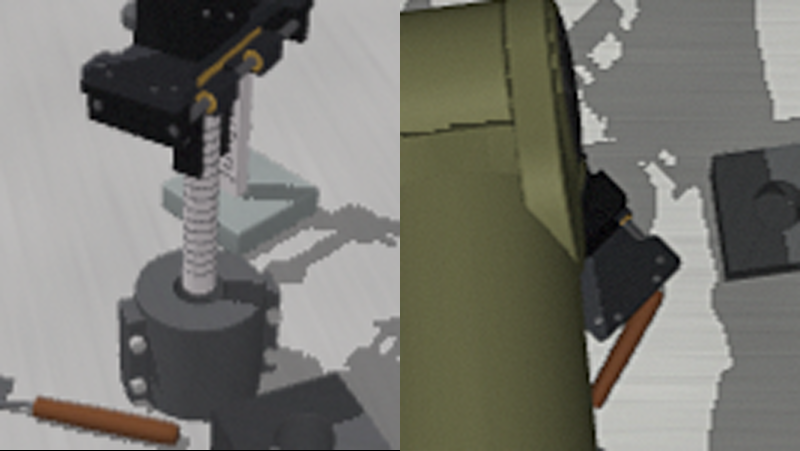

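Run:
```python
from h import *
np.set_printoptions(precision=4,suppress=True)
a=pickle.load(open("side_f.pkl","rb"))["frame"][185:225,260:310,::-1];b=C["side"]["frame"][185:225,260:310,::-1]
a,b=[cv2.resize(v,None,fx=8,fy=8,interpolation=cv2.INTER_CUBIC) for v in(a,b)]
def circ(im,c,r,z,col):
    t=np.linspace(0,2*np.pi,60);p=np.array([(proj("side",(c[0]+r*np.cos(q),c[1]+r*np.sin(q),z))-[260,185]+.5)*8-.5 for q in t])
    cv2.polylines(im,[p.round().astype(int)],True,col,1)
circ(b,(.525,.060),.021,.1,(0,255,0));circ(b,(.525,.060),.052,.1,(0,255,0))
circ(a,(.525,.0605),.013,.2205-.116,(0,0,255));circ(a,(.525,.060),.021,.1,(0,255,0))
cv2.imwrite("pics/f2.png",np.hstack([a,b]))
```

```text
(no output)
```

View pics/f2.png

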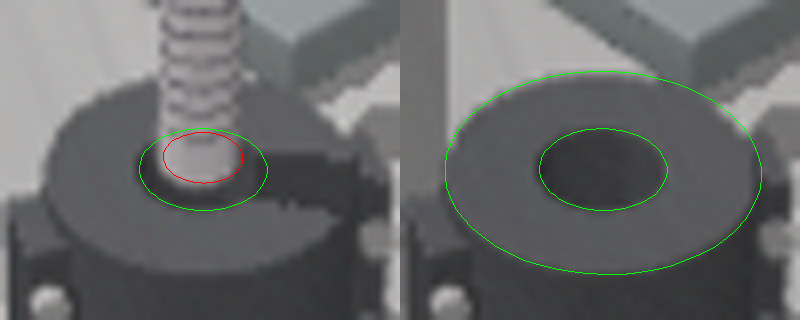

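The rod's bottom disc sits inside the bore circle (green) with margin all round, so lowering into the bore.

Call:
play_rows(
  series=[0,0,-0.001,0.008,0,0,0,0,0,-0.001,0.018,0,0,0,0,0,-0.001,0.028,0,0,0,0,0,-0.001,0.038,0,0,0,0,0,-0.001,0.046,0,0,0,0,0,-0.001,0.05,0,0,0,0,0,-0.001,0.05,0,0,0],
)

```text
time: 8.2
position: [0.5233, 0.0617, 0.1694]
tool_rot: [-1.198, -2.902, 0.003]
ft_force: [-0.5, -0.6, -2.7]
grip_width: 0.295
```

Call:
play_rows(
  series=[0,0,0,0.002,0,0,0,0,0,0,0.004,0,0,0,0,0,0,0.006,0,0,0],
)

```text
time: 8.45
position: [0.5247, 0.0619, 0.1653]
tool_rot: [1.199, 2.903, 0.001]
ft_force: [1.2, -0.2, -3.3]
grip_width: 0.289
```

Call:
play_rows(
  series=[0,0,0,0.0015,0,0,0,0,0,0,0.003,0,0,0,0,0,0,0.003,0,0,0],
)

```text
time: 8.7
position: [0.5241, 0.0618, 0.1618]
tool_rot: [-1.199, -2.904, 0.0]
ft_force: [-0.6, 0.3, -2.4]
grip_width: 0.289
```

Call:
play_rows(
  series=[0,0,0,0.0015,0,0,0,0,0,0,0.003,0,0,0,0,0,0,0.003,0,0,0],
)

```text
time: 8.95
position: [0.5241, 0.0618, 0.1587]
tool_rot: [-1.199, -2.903, 0.0]
ft_force: [0.0, -0.1, -3.4]
grip_width: 0.29
```

Call:
play_rows(
  series=[0,0,0,0.0015,0,0,0,0,0,0,0.003,0,0,0,0,0,0,0.003,0,0,0],
)

```text
time: 9.2
position: [0.5241, 0.0618, 0.1556]
tool_rot: [-1.199, -2.903, 0.0]
ft_force: [1.0, 0.2, -3.4]
grip_width: 0.29
```

Call:
play_rows(
  series=[0,0,0,0.0015,0,0,0,0,0,0,0.003,0,0,0,0,0,0,0.003,0,0,0],
)

```text
time: 9.45
position: [0.5241, 0.0618, 0.1526]
tool_rot: [-1.199, -2.903, 0.0]
ft_force: [-0.3, 0.6, -2.5]
grip_width: 0.29
```

Call:
play_rows(
  series=[0,0,0,0.0015,0,0,0,0,0,0,0.003,0,0,0,0,0,0,0.003,0,0,0],
)

```text
time: 9.7
position: [0.5241, 0.0618, 0.1496]
tool_rot: [-1.199, -2.904, 0.0]
ft_force: [-0.2, 0.8, -3.0]
grip_width: 0.293
```

Call:
play_rows(
  series=[0,0,0,0.0015,0,0,0,0,0,0,0.003,0,0,0,0,0,0,0.003,0,0,0],
)

```text
time: 9.95
position: [0.5241, 0.0618, 0.1466]
tool_rot: [-1.199, -2.903, 0.0]
ft_force: [-0.7, -0.5, -3.6]
grip_width: 0.288
```

Call:
play_rows(
  series=[0,0,0,0.0015,0,0,0,0,0,0,0.003,0,0,0,0,0,0,0.003,0,0,0],
)

```text
time: 10.2
position: [0.5241, 0.0618, 0.1436]
tool_rot: [-1.199, -2.903, 0.0]
ft_force: [0.6, 0.6, -3.0]
grip_width: 0.288
```

Call:
play_rows(
  series=[0,0,0,0.0015,0,0,0,0,0,0,0.003,0,0,0,0,0,0,0.003,0,0,0],
)

```text
time: 10.45
position: [0.5241, 0.0618, 0.1406]
tool_rot: [-1.199, -2.903, 0.0]
ft_force: [-0.1, -0.3, -3.2]
grip_width: 0.291
```

Call:
play_rows(
  series=[0,0,0,0.0015,0,0,0,0,0,0,0.003,0,0,0,0,0,0,0.003,0,0,0],
)

```text
time: 10.7
position: [0.524, 0.0618, 0.1376]
tool_rot: [-1.199, -2.903, 0.0]
ft_force: [-1.1, -0.2, -2.8]
grip_width: 0.289
```

Call:
play_rows(
  series=[0,0,0,0.0015,0,0,0,0,0,0,0.003,0,0,0,0,0,0,0.003,0,0,0],
)

```text
time: 10.95
position: [0.5249, 0.0617, 0.1373]
tool_rot: [1.199, 2.903, 0.002]
ft_force: [-3.7, -1.5, 11.7]
grip_width: 0.291
```

Call:
play_rows(
  series=[0,0,0,0.001,0,0,0,0,0,0,0.002,0,0,0,0,0,0,0.002,0,0,0],
)

```text
time: 11.2
position: [0.5255, 0.0615, 0.1372]
tool_rot: [1.199, 2.902, 0.003]
ft_force: [-6.5, -2.2, 21.7]
grip_width: 0.288
```

Firm contact at TCP z≈0.137 (force −3 → +12 → +22 N), which is the floor. Relieving the push, then releasing.

Call:
play_rows(
  series=[0,0,0,-0.002,0,0,0,0,0,0,-0.004,0,0,0,0,0,0,-0.004,0,0,0],
)

```text
time: 11.45
position: [0.5247, 0.0619, 0.1373]
tool_rot: [1.199, 2.903, 0.001]
ft_force: [-1.0, -0.2, 4.5]
grip_width: 0.292
```

```bash
python3 look.py g 225 120 120 135 190 130 133 150
```

```text
11.55 [-0.64  0.13  0.51  1.88 -0.07  1.15  0.68] [0.5248 0.0619 0.1373] [1.1985 2.9029 0.0012] [-0.5122 -0.2903  2.9572] 0.28889720857920986
tcp px [284.8816 194.0142] [245.1631 208.6454]
```

View pics/g.png

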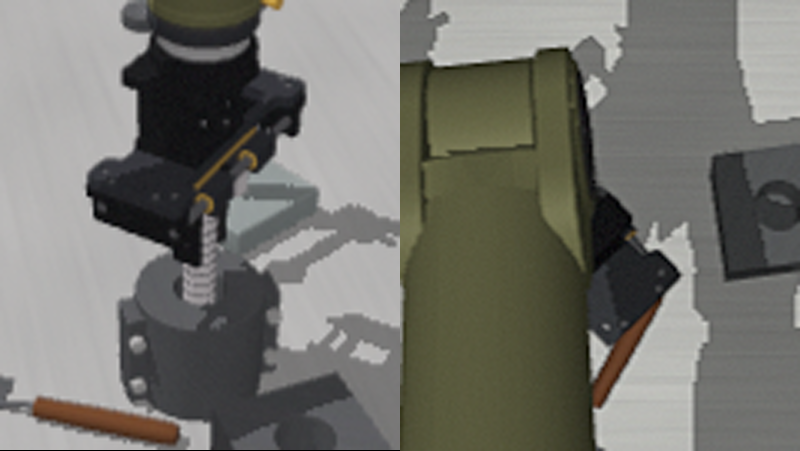

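The rod is seated in the bore, centred at crop (199,285). Letting go, then straight up.

Call:
play_rows(
  series=[40,0,0,0,0,0,0,60,0,0,0,0,0,0,60,0,0,0,0,0,0,60,0,0,0,0,0,0,60,0,0,-0.01,0,0,0,60,0,0,-0.025,0,0,0,60,0,0,-0.05,0,0,0,60,0,0,-0.08,0,0,0,60,0,0,-0.11,0,0,0,60,0,0,-0.14,0,0,0],
)

```text
time: 12.38
position: [0.5241, 0.0616, 0.2791]
tool_rot: [1.199, 2.903, 0.001]
ft_force: [1.3, 0.0, -0.2]
grip_width: 0.599
```

```bash
python3 look.py i 225 70 160 180 110 100 160 180;python3 - <<'E'
from h import *
np.set_printoptions(precision=4,suppress=True)
d=pickle.load(open("side_i.pkl","rb"))["frame"]
a=cv2.resize(d[140:220,240:340,::-1],None,fx=6,fy=6,interpolation=cv2.INTER_CUBIC);
def circ(im,c,r,z,col):
    t=np.linspace(0,2*np.pi,60);p=np.array([(proj("side",(c[0]+r*np.cos(q),c[1]+r*np.sin(q),z))-[240,140]+.5)*6-.5 for q in t])
    cv2.polylines(im,[p.round().astype(int)],True,col,1)
b=a.copy();circ(b,(.525,.0615),.013,.1912,(0,0,255));circ(b,(.525,.060),.021,.1,(0,255,0))
cv2.imwrite("pics/i2.png",np.hstack([a[:,:400],b[:,:400]]))
E
```

```text
12.4833 [-0.66  0.02  0.51  1.68 -0.01  1.43  0.64] [0.5271 0.062  0.2831] [1.1965 2.8965 0.0102] [ 0.4767 -0.3176  0.0892] 0.6003403944193996
tcp px [286.8521 144.5579] [238.1603 198.9214]
```

View pics/i.png

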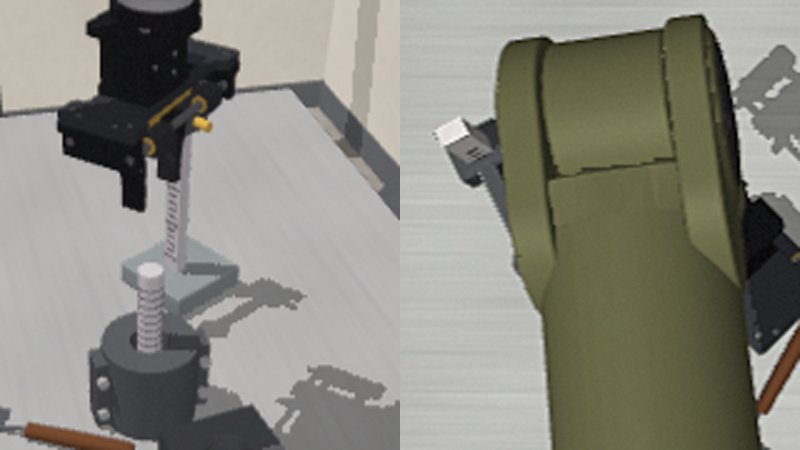

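View pics/i2.png

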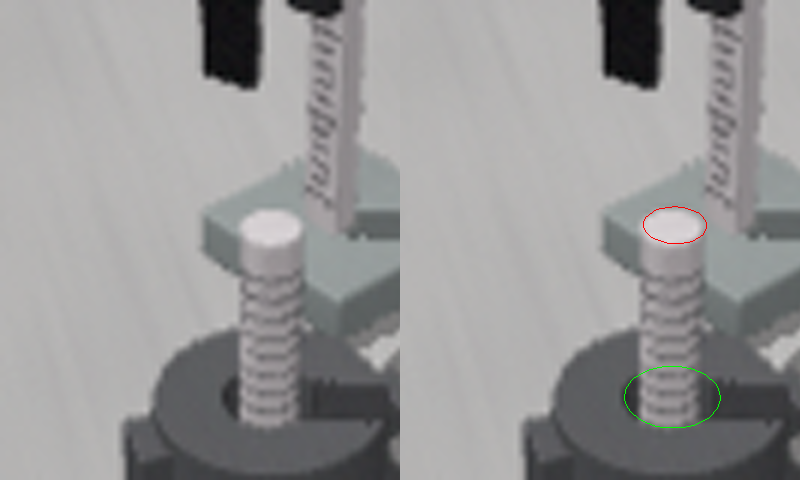

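The rod stands upright in the bore, with its top at crop (271,228) close to the red prediction for z=0.191. I'll shut the fingers and lightly touch the rod's top to check its height in the robot's own measure.

Call:
play_rows(
  series=[0,0,0,0,0,0,0,0,0,0,0,0,0,0,0,0,0,0.015,0,0,0,0,0,0,0.035,0,0,0,0,0,0,0.055,0,0,0,0,0,0,0.07,0,0,0,0,0,0,0.08,0,0,0,0,0,0,0.08,0,0,0,0,0,0,0.08,0,0,0,0,0,0,0.08,0,0,0],
)

```text
time: 13.32
position: [0.5247, 0.0618, 0.1976]
tool_rot: [1.199, 2.903, 0.001]
ft_force: [0.2, -0.3, 0.2]
grip_width: 0.019
```

```bash
python3 look.py j 225 70 160 180 110 100 160 180
```

```text
13.4167 [-0.65  0.07  0.51  1.8  -0.04  1.27  0.66] [0.525  0.0619 0.198 ] [1.1986 2.9024 0.0019] [0.089  0.5735 0.243 ] 0.006149623356665273
tcp px [285.3637 174.6817] [242.5677 205.3215]
```

View pics/j.png

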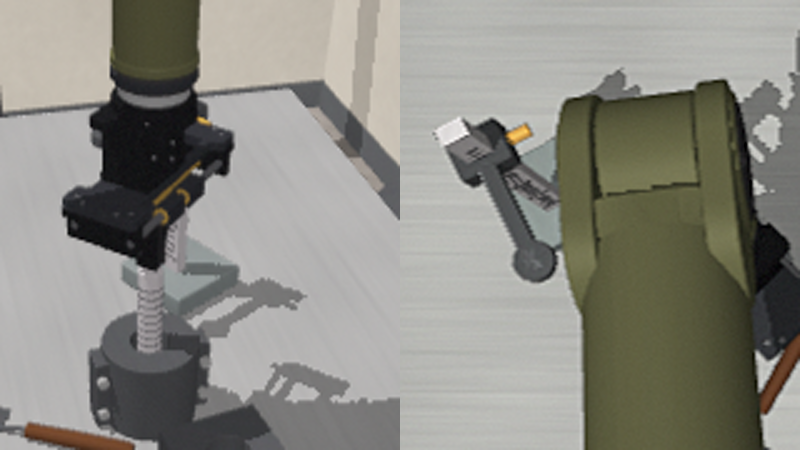

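Fingers are shut above the rod's top and the gauge pad is undisturbed at crop (535,262). Stepping down.

Call:
play_rows(
  series=[0,0,0,0.002,0,0,0,0,0,0,0.004,0,0,0,0,0,0,0.005,0,0,0,0,0,0,0.005,0,0,0],
)

```text
time: 13.75
position: [0.5242, 0.0618, 0.1919]
tool_rot: [-1.199, -2.904, -0.0]
ft_force: [0.2, -0.4, 0.4]
grip_width: 0.007
```

Call:
play_rows(
  series=[0,0,0,0.001,0,0,0,0,0,0,0.001,0,0,0],
)

```text
time: 13.92
position: [0.5249, 0.0619, 0.1918]
tool_rot: [1.199, 2.903, 0.002]
ft_force: [-0.9, 0.4, 4.5]
grip_width: 0.002
```

Call:
play_rows(
  series=[0,0,0,0.001,0,0,0,0,0,0,0.001,0,0,0],
)

```text
time: 14.08
position: [0.5256, 0.062, 0.1918]
tool_rot: [1.198, 2.901, 0.004]
ft_force: [-0.3, 0.1, 8.2]
grip_width: 0.003
```

Contact at TCP z = 0.1918 (dead-reckoned 0.1912), so the target for the pad's top is about 0.1917. Lifting off and going above the pad.

Call:
play_rows(
  series=[0,0,0,-0.02,0,0,0,0,0,0,-0.05,0,0,0,0,0,0,-0.08,0,0,-5,0,0,0,-0.11,0,0,-12,0,0,0,-0.14,0,0,-19,0,0,0,-0.15,0,0,-26,0,0,0,-0.15,0,0,-33,0,0,0,-0.15,0,0,-40,0,0,0,-0.15,0,0,-40,0,0,0,-0.15,0,0,-40],
)

```text
time: 14.92
position: [0.5241, 0.0618, 0.3396]
tool_rot: [-0.139, -3.138, 0.0]
ft_force: [0.5, 0.7, -0.1]
grip_width: 0.004
```

```bash
python3 look.py k 225 70 160 180 110 100 160 180
python3 - <<'E'
from h import *;from bench import *
rows(get_state(),[((.519,.223,.34),85),((.519,.223,.34),110)])
E
```

```text
15.0167 [-0.66  0.02  0.5   1.57 -0.01  1.55  1.33] [0.5241 0.0618 0.3396] [-0.138  -3.138   0.0003] [ 0.4455 -0.3374  0.1807] 0.0037926512050780324
tcp px [286.0819 122.7285] [234.7964 196.1275]
to (0.519, 0.223, 0.34) 85 shift [ 0.0192  0.1602 -0.0004] rot [-0.01 -0.03 -0.04]
to (0.519, 0.223, 0.34) 110 shift [ 0.0192  0.1602 -0.0004] rot [-1.000e-02 -4.000e-02 -2.504e+01]
```

View pics/k.png

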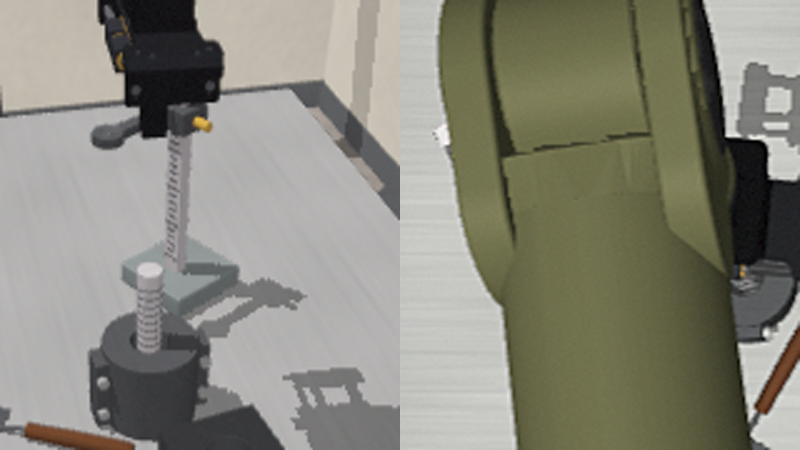

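Call:
play_rows(
  series=[0,0.002,0.02,0,0,0,-3,0,0.005,0.045,0,0,0,-7,0,0.008,0.07,0,0,0,-11,0,0.011,0.095,0,0,0,-15,0,0.014,0.12,0,0,0,-19,0,0.017,0.145,0,0,0,-23,0,0.019,0.16,0,0,0,-25,0,0.019,0.16,0,0,0,-25,0,0.019,0.16,0,0,0,-25],
)

```text
time: 15.77
position: [0.5186, 0.2234, 0.3394]
tool_rot: [0.549, -3.092, 0.002]
ft_force: [-0.0, -0.1, -0.9]
grip_width: 0.005
```

```bash
python3 look.py l 225 70 160 180 110 100 160 180
python3 - <<'E'
from h import *;from bench import *
rows(get_state(),[((.519,.223,.29),110)])
E
```

```text
15.8667 [-0.79  0.11  0.37  1.49 -0.04  1.56  1.5 ] [0.5194 0.2211 0.34  ] [-0.544   3.094  -0.0015] [0.2386 0.1615 0.1603] 0.005117179057138587
tcp px [268.5222  93.5634] [151.4129 198.2731]
to (0.519, 0.223, 0.29) 110 shift [-0.0003  0.0019  0.05  ] rot [-0.06 -0.   -0.06]
```

View pics/l.png

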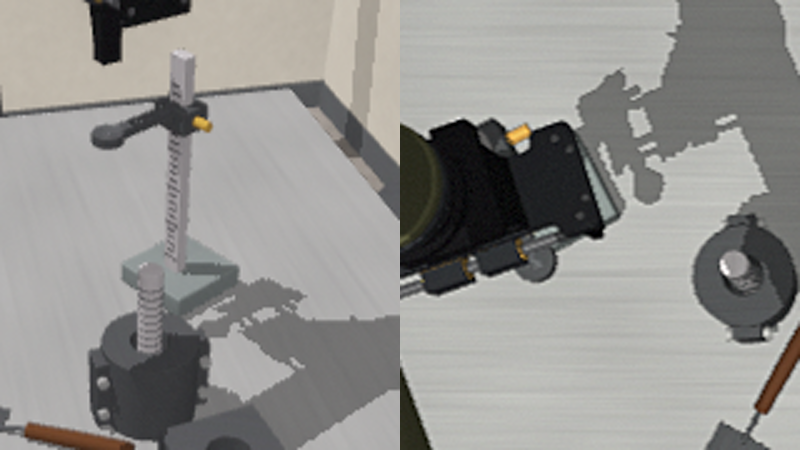

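Call:
play_rows(
  series=[0,0,0.001,0.02,0,0,0,0,0,0.001,0.04,0,0,0,0,0,0.001,0.055,0,0,0,0,0,0.001,0.058,0,0,0,0,0,0.001,0.058,0,0,0],
)

```text
time: 16.28
position: [0.5184, 0.222, 0.2813]
tool_rot: [0.544, -3.092, 0.001]
ft_force: [0.2, 0.2, 0.2]
grip_width: 0.002
```

```bash
python3 look.py m 235 70 107 120 110 120 120 135
python3 - <<'E'
from h import *;from bench import *
rows(get_state(),[((.519,.223,.29),110)])
E
```

```text
16.3833 [-0.79  0.11  0.37  1.59 -0.04  1.45  1.5 ] [0.5193 0.223  0.2832] [-0.5458  3.0922  0.0008] [0.1488 0.2707 0.1291] 0.007065875895408505
tcp px [268.5791 113.9159] [159.9097 202.4116]
to (0.519, 0.223, 0.29) 110 shift [ 0.0002  0.0001 -0.0068] rot [0.01 0.1  0.02]
```

View pics/m.png

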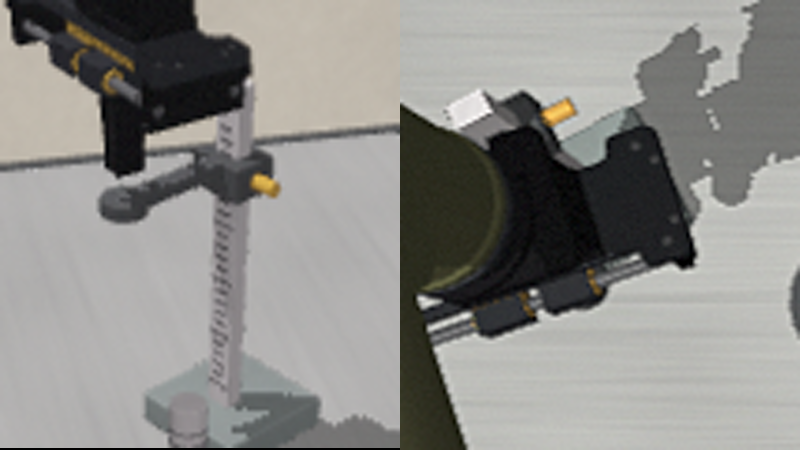

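Run:
```python
from h import *
np.set_printoptions(precision=1,suppress=True)
p=np.array([.519,.223]);y=np.array([-.342,.94]);x=np.array([.94,.342])
for z in(.353,.40):
  for a in(-.0375,.0375):
    for b in(-.095,.095):
      q=p+a*x+b*y; print(z,a,b,(proj("top",(*q,z))-[110,120])*400/120+[400,0],(proj("side",(*q,z))-[235,70])*400/107)
```

```text
0.353 -0.0375 -0.095 [707.8 263.6] [155.2 134.5]
0.353 -0.0375 0.095 [384.1 377.9] [ 6.3 33.6]
0.353 0.0375 -0.095 [666.4 140.9] [252.7 106.7]
0.353 0.0375 0.095 [346.3 252.7] [97.3 12.2]
0.4 -0.0375 -0.095 [689.1 250.5] [155.4  61.1]
0.4 -0.0375 0.095 [342.7 372.6] [  1.9 -34. ]
0.4 0.0375 -0.095 [645.1 119.7] [256.1  35.1]
0.4 0.0375 0.095 [302.8 238.9] [ 95.7 -53.8]
```

Body corners match the prediction, so it clears the post by about 6 cm. The fingertip is over the pad (crop (125,200)). Pushing down.

Call:
play_rows(
  series=[0,0,0,0.005,0,0,0,0,0,0,0.01,0,0,0,0,0,0,0.015,0,0,0,0,0,0,0.02,0,0,0,0,0,0,0.025,0,0,0,0,0,0,0.03,0,0,0,0,0,0,0.035,0,0,0,0,0,0,0.04,0,0,0],
)

```text
time: 17.05
position: [0.5186, 0.2238, 0.2423]
tool_rot: [-0.549, 3.093, 0.001]
ft_force: [-1.2, -0.6, 4.3]
grip_width: 0.004
```

```bash
python3 look.py n 235 70 107 120 110 120 120 135
```

```text
17.15 [-0.79  0.13  0.36  1.65 -0.05  1.37  1.51] [0.5185 0.2238 0.2414] [ 0.549  -3.0931  0.0001] [ 0.1222  0.2094 -0.3223] 0.004958321080290054
tcp px [268.4048 128.0467] [165.6728 205.4254]
```

View pics/n.png

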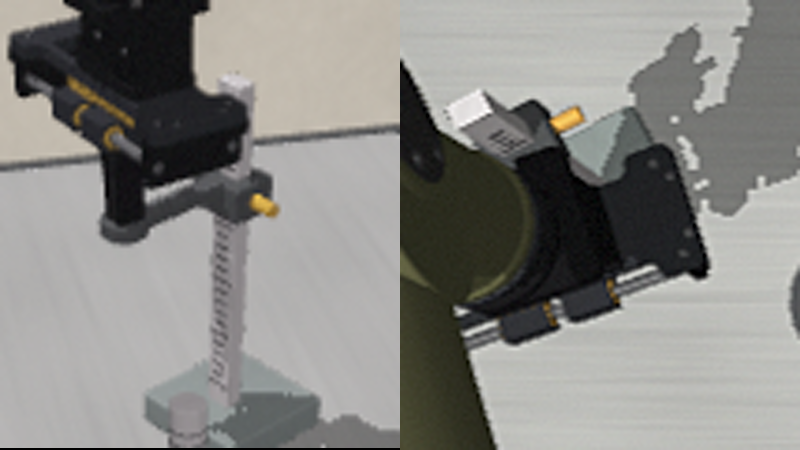

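Call:
play_rows(
  series=[0,0,0,0.005,0,0,0,0,0,0,0.01,0,0,0,0,0,0,0.016,0,0,0,0,0,0,0.022,0,0,0,0,0,0,0.028,0,0,0,0,0,0,0.034,0,0,0,0,0,0,0.038,0,0,0,0,0,0,0.042,0,0,0,0,0,0,0.044,0,0,0,0,0,0,0.044,0,0,0],
)

```text
time: 17.98
position: [0.5186, 0.2239, 0.1976]
tool_rot: [-0.549, 3.093, 0.0]
ft_force: [0.4, 0.2, 0.7]
grip_width: 0.005
```

Call:
play_rows(
  series=[0,0,0,0,0,0,0,0,0,0,0,0,0,0],
)

```text
time: 18.15
position: [0.5185, 0.2237, 0.1975]
tool_rot: [0.549, -3.093, 0.0]
ft_force: [0.8, 0.6, 0.2]
grip_width: 0.011
```

Call:
play_rows(
  series=[0,0,0,0.001,0,0,0,0,0,0,0.002,0,0,0,0,0,0,0.003,0,0,0,0,0,0,0.004,0,0,0,0,0,0,0.0045,0,0,0,0,0,0,0.0045,0,0,0],
)

```text
time: 18.65
position: [0.5185, 0.2237, 0.1934]
tool_rot: [0.549, -3.093, 0.0]
ft_force: [-1.6, -0.7, 3.5]
grip_width: 0.01
```

Run:
```python
from bench import *
s=get_state();print(s["position"],s["ft_force"],s["qd"].round(3))
```

```text
[0.51852102 0.22373032 0.19339202] [-1.62944917 -0.72028506  3.54126561] [-0.001  0.002  0.001 -0.     0.001  0.     0.   ]
```

Call:
play_rows(
  series=[0,0,0,0.0008,0,0,0,0,0,0,0.0016,0,0,0,0,0,0,0.0016,0,0,0,0,0,0,0.0016,0,0,0],
)

```text
time: 18.98
position: [0.5185, 0.2237, 0.1916]
tool_rot: [0.549, -3.093, 0.0]
ft_force: [-2.3, -0.4, 3.1]
grip_width: 0.008
```

Tip at 0.1916, which is level. Retracting straight up and checking.

Call:
play_rows(
  series=[0,0,0,-0.005,0,0,0,0,0,0,-0.02,0,0,0,0,0,0,-0.05,0,0,0,0,0,0,-0.085,0,0,0,0,0,0,-0.12,0,0,0,0,0,0,-0.15,0,0,0,0,0,0,-0.17,0,0,0,0,0,0,-0.18,0,0,0,0,0,0,-0.18,0,0,0],
)

```text
time: 19.73
position: [0.5196, 0.2241, 0.374]
tool_rot: [-0.548, 3.089, 0.002]
ft_force: [0.3, -0.4, 0.0]
grip_width: 0.007
```

```bash
python3 look.py o 225 90 120 135 120 120 150 169
```

```text
19.8333 [-0.79  0.11  0.37  1.42 -0.04  1.62  1.5 ] [0.5184 0.2237 0.3705] [ 0.5487 -3.092   0.0009] [ 0.3778 -0.8458 -1.0323] 0.003783420404793976
tcp px [267.7788  81.4533] [144.3118 196.3207]
```

View pics/o.png

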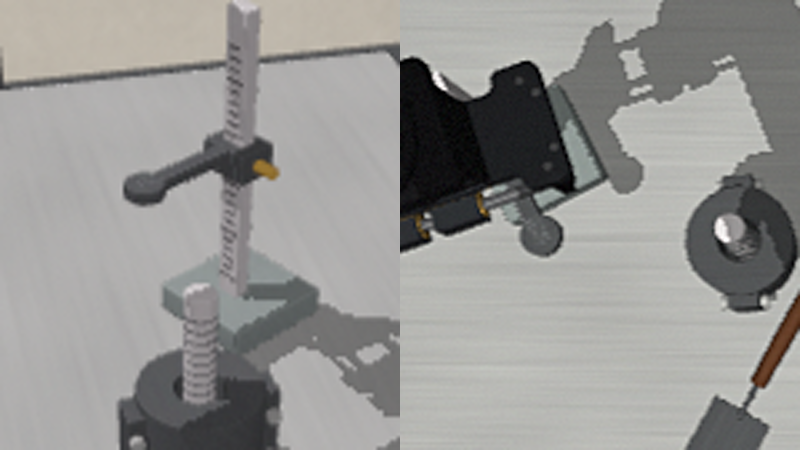

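Run:
```python
from h import *
np.set_printoptions(precision=4,suppress=True)
s=pickle.load(open("side_o.pkl","rb"))["frame"];t=pickle.load(open("top_o.pkl","rb"))["frame"]
def tile(n,f,x,y,w,h,k):
    im=cv2.resize(f[y:y+h,x:x+w,::-1],None,fx=k,fy=k,interpolation=cv2.INTER_CUBIC)
    for c,r in(((.5185,.2235),.018),((.525,.0605),.013)):
        p=np.array([(proj(n,(c[0]+r*np.cos(q),c[1]+r*np.sin(q),.1917))-[x,y]+.5)*k-.5 for q in np.linspace(0,6.2832,60)])
        cv2.polylines(im,[p.round().astype(int)],True,(0,0,255),1)
    return im
cv2.imwrite("pics/o2.png",np.vstack([np.hstack([tile("side",s,250,130,50,35,8),tile("side",s,260,165,50,35,8)]),np.hstack([tile("top",t,145,190,50,35,8),tile("top",t,220,190,50,35,8)])]))
```

```text
(no output)
```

View pics/o2.png

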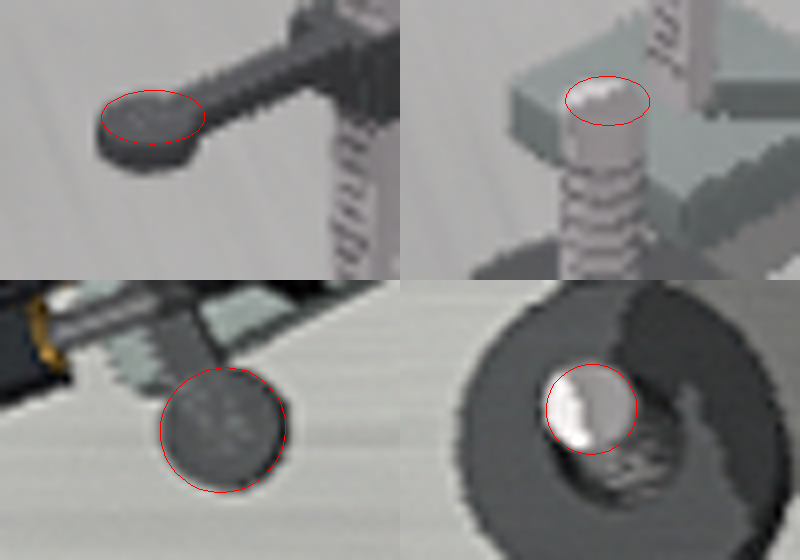

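In both views the pad's top and the rod's top fit the circles drawn at z=0.1917 to about half a pixel. The rod stands upright in the bore and the robot touches nothing, so I'm handing in.

Run:
```python
from bench import *
print(get_state()["time"],close_job())
```

```text
the job is handed in; nothing more can be done
19.8333 None
```

The job is done and handed in at 19.8 s. The depth rod stands upright on the floor of the round mould's bore, and the gauge arm has been left level with the rod's top.

- **Depth reading:** the rod's top is about 191.5 mm above the bench. It stands out about 91.5 mm, so the bore is about 78.5 mm deep.
- **Rod seating:** I lowered it until it met the floor at about 12–22 N, eased the push to about 3–4 N, then let go. The gripper did not slip visibly while holding it.
- **Rod height:** the height worked out from the gripper was 191.2 mm, and a light touch on the rod's top (up to about 8 N) gave 191.8 mm. The two disagree by 0.6 mm.
- **Gauge arm:** I pushed it down until the fingertips were at 191.6 mm, then lifted straight off.
- **Final pictures:** both tops match the same height to about half a pixel, roughly 1–1.5 mm, in both views. The robot was clear of everything, and the blue look-alike and other bystanders were not touched.

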